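# Index the swing-arm drip dish round to the pitcher

## Robot

A 7-joint arm with a two-finger parallel gripper is mounted at the origin on the work surface. World frame = base frame: x ahead of the robot, y to its left, z up, the work surface at z = 0. Lengths are in m, angles in degrees, forces in N, time in s.
With the tool pointing down it reaches from about 0.425 to 0.875 m from the base axis. Payload 4.7 kg.
Tool frame: the origin (TCP) lies at the very end of the fingers, on their centre line; the grasp point (between the pads) lies 19 mm behind it (env.grasp_offset is the distance from the TCP to the grasp point, in m); z points along the fingers, y is the line along which they close (so a half turn about z gives the same grasp; the last joint's range is limited). The gripper opens to 87 mm and grips with 3 to 60 N. Pads are 19 mm wide; open, the fingers measure 117 mm over their backs; the gripper's body (75 mm by 190 mm) begins 51 mm behind the grasp point.
Start: joints at [72.256, 18.392, -4.016, 83.108, 1.295, 78.541, -3.26], TCP at [0.207, -0.616, 0.223] pointing down, gripper open.
Joint ranges: [-163.93, 163.93], [-17.29, 119.83], [-79.2, 71.16], [3.27, 140.29], [-89.18, 269.18], [5.43, 117.66], [-154.24, 154.24]. Speed limits (degrees/s): [147.25, 147.25, 180, 180, 180, 180, 180].

## Interface

Orientations are given as [roll, pitch, yaw] about the fixed x, y, z axes, in that order (R = Rz(yaw) Ry(pitch) Rx(roll)).
In Python, from cell import env gives the robot as it stands. The module is installed in compiled form; this text tells all that it offers.
- The arm moves only by the tool drive_tool, never from a script. Its argument "moves" is one flat list of numbers, 5 for each row, row after row: the shift along the tool's x, y, z in units of 40 mm (1.0 is 40 mm), then the turn about the tool's z in units of 10 degrees (1.0 is 10 degrees), then the finger opening in mm, from 0 to 87. A call has 1 to 5 rows; each row is the pose to reach, as a shift and turn from the pose commanded when the call began, along the tool's axes at that moment; what a row does not reach only later rows make up. A row lasts 1/8 s, in which the tool goes at most 62.5 mm and 10.7 degrees, less where a joint would pass 70% of its speed; a pose out of reach is approached as far as the arm can. A call with a gripper value outside its range is refused whole. The fingers move at their own pace and stop on an object; "squeeze" is the grip in N (left out, the last holds). Time passes only in rows, so rows that repeat a pose let the fingers close. It gives the time, the measured TCP pose, the force, the opening and the grip force at its end, in the units of the state.
- env.get_obs(): the state, without advancing time (a new reading comes with each control period).
- env.read_camera(name): name is "scene" or "top" or "wrist"; returns (picture, depth): 480x640x3 uint8, red, green, blue; 480x640 float32, m along the optical axis (not along the pixel's ray), 0 where there is no reading.
- env.camera_model(name): a dict with "K" (3x3 intrinsics, pixels), "rvec" (rotation vector, rad) and "tvec" (3), from world to camera coordinates, as OpenCV has them; the wrist camera has in their place "tool_from_camera" (4x4, takes a point from camera to tool coordinates, whose origin is the TCP and whose axes are the flange's). Camera axes: x right, y down, z forward; pixel columns grow to the right and rows downward; lengths in m; the calibration is good to about 2 mm. A picture is of the moment at which its call begins: read the wrist's pose just before it. camera_model takes no time and is no camera call.
- env.sign_off(): hands the job in; it is judged then, once.
The state is a dict: "time_s": time; "qpos": joint angles; "joint_velocities": joint speeds; "effort": joint torques, N m; "tool_pos": TCP position; "tool_rot": TCP orientation; "force": force on the tool from outside, world axes, zero at the start; "wrist_torque": the same for the moment, N m; "grip_width": finger opening in m; "grasp_force": force on a finger pad.
Only numpy, scipy, OpenCV 4.12 (cv2) and the standard library are available. Lean on these libraries where they do the work, as an engineer would, in place of code of your own. Each camera call takes 0.05 s, during which the arm holds its last target. There are 200 camera calls.

## Task

The terracotta drip dish sits on a steel swing arm that is locked in the middle hole of its index plate by a spring plunger. First pull the black plunger knob up clear of the plate, then swing the arm round to the next hole on the side where the stainless pitcher stands, and let the pin snap fully home there, then let go. Leave the pitcher and the glass juicer bowl where they stand.

Things in the scene. Friction and masses are not known exactly. Their poses are not given: they have to be found in the camera images.
- stand: Fixed index stand. Origin: on the board under the arm's vertical pivot (a low dome cap); z up, x along the arm when in the middle hole, y left. Flat plate, top at z 26 mm, with 3 holes 110 mm from the pivot at -35, 0, +35 deg from x; the pin starts in the middle one. Steel arm 34 mm wide, top at 38 mm, swings 46 deg either way; its dish (94 mm wide, rim at 64 mm) is 205 mm from the pivot.
- knob (a point): Centre of the black round plunger knob (28 mm wide, 28 high) on the arm, 110 mm from the pivot, over a 24 mm collar. 70 mm above the stand's origin when home. Pulls straight up on a spring (6 to 9 N, 32 mm travel); the pin clears the plate when 14 mm up, so pull 18 to 28. Released within 8 mm of a hole's centre, the pin slides down the countersink and snaps home; farther off it rests on the plate.
- pitcher: Stainless lidded pitcher, 108 mm wide, 195 mm high, loop handle on its far side, standing loose about 340 mm from the stand's pivot beyond the left (+y) or right (-y) end hole; the side changes. Origin: centre of its underside, z up. It shows which side to swing to; do not touch.
- juicer: Clear glass juicer bowl with a ribbed cone, 128 mm wide, 60 mm high, standing loose on the other side, about 340 mm from the pivot. Origin: centre of its underside, z up. Leave it alone.

How it is judged:
By the outcome, as a careful person would: the job done as asked, in the order asked, and still so for the second after the job is handed in, with the robot touching nothing.
It also fails if it takes over 32 s, if anything falls off the work surface, if the arm or the gripper's body presses on something with over 40 N, if the wrist force passes 120 N, or if a joint passes its speed limit or range.

## Working session

There is one attempt and no reset: what is moved stays moved. The work goes in short steps, Python scripts to look and compute and a tool call to move; the robot and the scene stay as the last step left them, time stands still between calls to the robot, and variables do not carry over. Pictures are saved under pics/ and viewed, at most 10 in all, crops included, and the job is handed in when it is done.

Besides the shell and the picture viewer there is one more tool, called after ">>>" by a JSON object that holds its "op" and its "data", one argument or row to a line. drive_tool: Moves the arm, as the interface text tells. Its arguments: {"type":"object","properties":{"moves":{"type":"array","items":{"type":"number"}},"squeeze":{"type":"number"}},"required":["moves"]}

```bash
mkdir -p pics
python3 - <<'E'
from cell import env
import cv2,numpy as np
o=env.get_obs();print(o)
for n in("scene","top"):
    p,d=env.read_camera(n);np.savez(f'pics/{n}0.npz',p=p,d=d);cv2.imwrite(f'pics/{n}0.png',p[:,:,::-1]);print(n,env.camera_model(n))
print(env.camera_model("wrist"))
E
```

```text
{'time_s': 0.0, 'qpos': array([72.25432232, 18.43712785, -4.01343436, 83.17595438,  1.29457597,
       78.5408346 , -3.25841923]), 'joint_velocities': array([-0.0110684 , -0.04428031,  0.05589049, -0.02758461, -0.01387583,
        0.05638141, -0.12590734]), 'effort': array([-3.89510287e-04, -4.91285419e+01, -4.03964818e-01, -3.12524843e+01,
       -6.36920985e-02,  4.38659429e-02,  2.01339521e-04]), 'tool_pos': array([ 0.2065772 , -0.61570713,  0.2214739 ]), 'tool_rot': array([-1.79891295e+02,  6.09379689e-03,  1.85549623e+01]), 'force': array([-0.32303419, -0.10831446, -0.92922174]), 'wrist_torque': array([ 0.00290856, -0.0268958 ,  0.02219899]), 'grasp_force': 0.0, 'grip_width': 0.08721722236850372}
scene {'K': array([[522.63093732,   0.        , 322.72754777],
       [  0.        , 522.63093732, 243.60285443],
       [  0.        ,   0.        ,   1.        ]]), 'rvec': array([ 1.47105864,  2.1049038 , -0.85100905]), 'tvec': array([ 0.19259941, -0.34812323,  1.38852292])}
top {'K': array([[460.11207306,   0.        , 320.50869847],
       [  0.        , 460.11207306, 241.22766196],
       [  0.        ,   0.        ,   1.        ]]), 'rvec': array([ 2.16381403, -2.1267733 ,  0.22574537]), 'tvec': array([-0.01517402,  0.63562512,  0.87132325])}
{'K': array([[407.59842766,   0.        , 316.32838449],
       [  0.        , 407.59842766, 241.92812541],
       [  0.        ,   0.        ,   1.        ]]), 'tool_from_camera': array([[ 3.49440233e-04, -9.56708914e-01, -2.91046270e-01,
         7.99472952e-02],
       [ 9.99999938e-01,  3.48358745e-04,  5.55317043e-05,
         1.03671666e-03],
       [ 4.82608368e-05, -2.91046271e-01,  9.56708976e-01,
        -1.62447938e-01],
       [ 0.00000000e+00,  0.00000000e+00,  0.00000000e+00,
         1.00000000e+00]])}
```

View pics/top0.png

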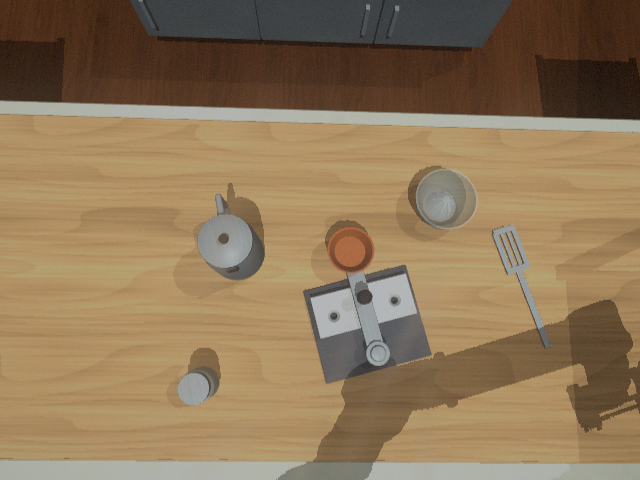

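View pics/scene0.png

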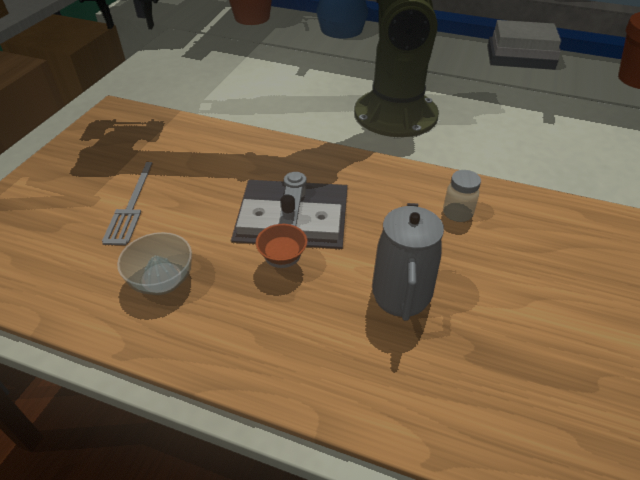

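The pictures show the pitcher at top-view (225,240), left of the stand (+y). The knob is at (365,296), the free holes at (334,316) and (395,300), the pivot cap at (377,352), the dish at (351,250) and the juicer at (445,200). So the swing goes to the left hole.

```bash
cat > h.py <<'E'
import numpy as np,cv2
from cell import env
def cam(n):
    m=env.camera_model(n);R=cv2.Rodrigues(m['rvec'])[0];return m['K'],R,m['tvec']
def ray(n,uv,z):
    K,R,t=cam(n);c=-R.T@t;d=R.T@np.linalg.inv(K)@[*uv,1.];return c+d*(z-c[2])/d[2]
def dpt(n,uv,d):
    K,R,t=cam(n);return R.T@(np.linalg.inv(K)@[*uv,1.]*d-t)
def proj(n,p):
    K,R,t=cam(n);q=K@(R@p+t);return q[:2]/q[2]
E
python3 - <<'E'
from h import *
z=np.load('pics/top0.npz');p,d=z['p'],z['d'];s=np.load('pics/scene0.npz')
for n,uv in dict(knob=(365,296),holeL=(334,316),plate=(330,300),plateR=(395,288),cap=(377,352),base=(345,365),wood=(290,400),pit=(225,240),dish=(351,250),arm=(368,320)).items():
    print(n,dpt('top',uv,np.median(d[uv[1]-1:uv[1]+2,uv[0]-1:uv[0]+2])).round(4))
def blobs(im,x0,y0,x1,y1,th):
    g=im[y0:y1,x0:x1].max(2);m=(g<th).astype(np.uint8)
    k,_,st,c=cv2.connectedComponentsWithStats(m)
    for i in range(1,k):
        if 15<st[i,4]<600:print(st[i],(c[i]+[x0,y0]).round(1))
print('knob/holes');blobs(p,310,280,410,335,75)
cv2.imwrite('pics/crop.png',np.hstack([cv2.resize(p[260:390,295:435,::-1],(560,520)[:2] if 0 else (420,390)),cv2.resize(s['p'][170:260,230:355,::-1],(375,270)).copy() if 0 else cv2.resize(s['p'][165:265,230:338,::-1],(380,390))]))
E
```

```text
knob [ 0.5248 -0.0879  0.1018]
holeL [ 0.4879 -0.0348  0.0244]
plate [ 0.5191 -0.0253  0.0439]
plateR [ 0.5451 -0.1562  0.0447]
cap [ 0.4204 -0.115   0.0685]
base [ 0.3918 -0.0577  0.0244]
wood [0.3232 0.0503 0.0191]
pit [0.6069 0.1595 0.2124]
dish [ 0.6183 -0.0653  0.0613]
arm [ 0.4807 -0.0996  0.0569]
knob/holes
[ 0  0 40 17 98] [330.7 289.6]
[ 47  10  15  14 145] [363.8 296.2]
```

View pics/crop.png

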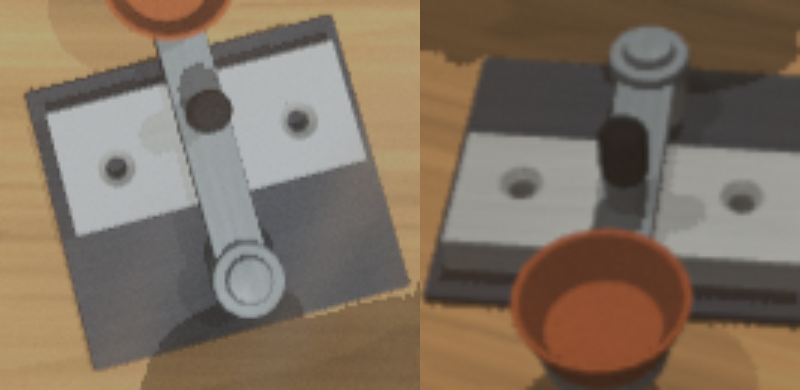

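Run:
```python
from h import *
def tri(a,b):
    P=[np.c_[cam(n)[0]@cam(n)[1],cam(n)[0]@cam(n)[2]] for n in('top','scene')]
    X=cv2.triangulatePoints(*P,np.array(a,float).reshape(2,1),np.array(b,float).reshape(2,1))[:,0];X=X[:3]/X[3]
    print(X.round(4),(proj('top',X)-a).round(1),(proj('scene',X)-b).round(1));return X
L=tri((333.8,316),(321.2,215.5));R=tri((394.3,300.7),(258.7,211.9))
tri((365,296.5),(288,197)) # knob top
s=np.load('pics/scene0.npz');
for uv in [(150,330),(300,350),(500,300),(230,160)]:print(dpt('scene',uv,s['d'][uv[1],uv[0]]).round(4))
for z in(.026,.044):
    l,r=ray('top',(333.8,316),z)[:2],ray('top',(394.3,300.7),z)[:2];m=(l+r)/2;w=l-r;x=np.array([w[1],-w[0]])/np.hypot(*w)
    pv=m-.110*np.cos(np.radians(35))*x;k=pv+.11*x
    print(z,'dist',np.hypot(*w),'L',l,'piv',pv,'knob',k,'yaw',np.degrees(np.arctan2(x[1],x[0])),'cap px',proj('top',[*pv,z+.03]),'knobpx',proj('top',[*k,z+.058]),proj('scene',[*k,z+.058]))
```

```text
[ 0.4872 -0.0319  0.0411] [-0.7  0.2] [-0.6 -0.1]
[ 0.5195 -0.1543  0.04  ] [-0.5  0.2] [-0.4 -0.1]
[ 0.5232 -0.0861  0.1029] [-0.9  0.3] [-0.7 -0.1]
[ 0.8308 -0.2118  0.0194]
[0.7805 0.0401 0.0197]
[0.5633 0.3346 0.0205]
[ 0.3602 -0.3023  0.019 ]
0.026 dist 0.12800691885247903 L [ 0.48787071 -0.03430959] piv [ 0.41712116 -0.11922229] knob [ 0.52346566 -0.09110029] yaw 14.812370631061894 cap px [378.14564409 353.35712993] knobpx [365.45816268 297.22808526] [285.28783749 203.86363954]
0.044 dist 0.1255623803328114 L [ 0.4876052  -0.03314922] piv [ 0.41654318 -0.11688027] knob [ 0.52288768 -0.08875827] yaw 14.81237063106193 cap px [378.43062027 354.27820186] knobpx [365.48401314 296.99889555] [286.08109029 196.84962115]
```

The depth, the triangulation and the hole spacing (125.6 mm, expected 126.2) agree that the board top is at z≈0.018. That puts the knob centre at (0.523, -0.0875, 0.088) with stand yaw 14.8°. I'm moving above it now.

>>> {"op": "drive_tool", "data": {
  "moves": [1.17,-1.0,0,0.04,80,2.34,-2.0,0,0.08,80,3.51,-3.0,0,0.12,80,4.68,-4.0,0,0.16,80,5.85,-5.0,0,0.19,80],
  "squeeze": 30
}}

```text
time_s: 0.72
tool_pos: [0.3656, -0.3502, 0.2223]
tool_rot: [-180.0, 0.0, 16.6]
force: [0.8, 0.4, -0.6]
grip_width: 0.0799
grasp_force: 0.0
```

>>> {"op": "drive_tool", "data": {
  "moves": [1.17,-1.0,0,0.04,80,2.34,-2.0,0,0.08,80,3.51,-3.0,0,0.12,80,4.68,-4.0,0,0.16,80,5.4,-4.6,0,0.19,80]
}}

```text
time_s: 1.35
tool_pos: [0.5202, -0.1103, 0.2224]
tool_rot: [-180.0, -0.0, 15.0]
force: [-0.3, -1.2, 1.0]
grip_width: 0.0804
grasp_force: 0.0
```

Run:
```python
from h import *
from scipy.spatial.transform import Rotation as Ro
o=env.get_obs();p,d=env.read_camera('wrist');cv2.imwrite('pics/w1.png',p[:,:,::-1]);np.savez('pics/w1.npz',p=p,d=d)
print(o['time_s'],o['tool_pos'],o['tool_rot'],o['qpos'].round(1))
R=Ro.from_euler('xyz',o['tool_rot'],degrees=True).as_matrix()
print('to knob, units',R.T@(np.array([.523,-.0875,.070])-o['tool_pos'])/.04)
m=env.camera_model('wrist');T=m['tool_from_camera']
def wp(P):
    q=np.linalg.inv(T)@[*(R.T@(np.array(P)-o['tool_pos'])),1];q=m['K']@q[:3];return (q[:2]/q[2]).round(1)
print(wp([.523,-.0875,.102]),wp([.4876,-.0330,.044]))
```

```text
1.35 [ 0.52022983 -0.11032476  0.22241735] [-1.79957697e+02 -1.96625503e-02  1.49651526e+01] [ 38.7   5.8 -31.3  99.    3.   76.1 -68.3]
to knob, units [ 0.21294949 -0.53056811  3.81089979]
[285.1 222.4] [219.2 228.5]
```

View pics/w1.png

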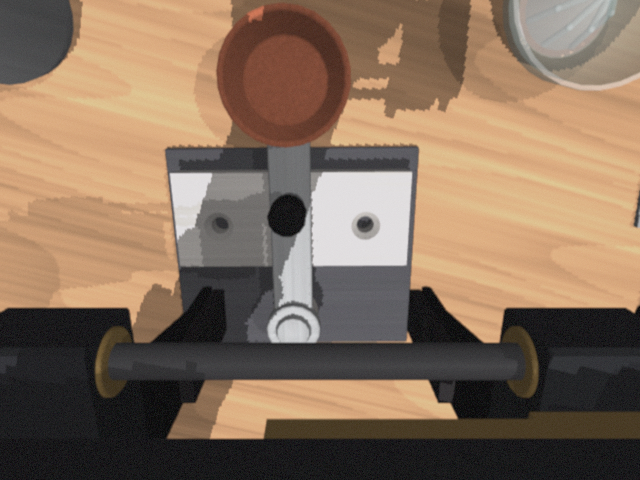

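The wrist view shows the knob at (287,215), within a few mm of the prediction of (285,222), and the left hole at (220,223). I'll descend with a small x correction, then close.

>>> {"op": "drive_tool", "data": {
  "moves": [0.15,-0.3,0.6,0,80,0.27,-0.51,1.6,0.01,80,0.27,-0.51,2.6,0.02,80,0.27,-0.51,3.4,0.02,80,0.27,-0.51,3.75,0.02,80]
}}

```text
time_s: 2.02
tool_pos: [0.5228, -0.0916, 0.0704]
tool_rot: [-179.9, 0.2, 14.5]
force: [-0.2, -0.9, 1.2]
grip_width: 0.0798
grasp_force: 0.0
```

>>> {"op": "drive_tool", "data": {
  "moves": [0,0,0,0,60,0,0,0,0,45,0,0,0,0,36,0,0,0,0,32,0,0,0,0,30]
}}

```text
time_s: 2.65
tool_pos: [0.5247, -0.0916, 0.0729]
tool_rot: [180.0, -0.0, 14.6]
force: [-1.2, 0.2, -0.1]
grip_width: 0.038
grasp_force: 0.0
```

>>> {"op": "drive_tool", "data": {
  "moves": [0,0,0,0,20,0,0,0,0,10,0,0,0,0,10,0,0,0,0,10,0,0,0,0,10],
  "squeeze": 30
}}

```text
time_s: 3.28
tool_pos: [0.5241, -0.0891, 0.0727]
tool_rot: [-179.8, 0.0, 14.6]
force: [-1.9, 5.9, 3.9]
grip_width: 0.027
grasp_force: 30.0
```

>>> {"op": "drive_tool", "data": {
  "moves": [0,-0.06,0,0,10,0,-0.06,-0.2,0,10,0,-0.06,-0.4,0,10,0,-0.06,-0.58,0,10,0,-0.06,-0.58,0,10],
  "squeeze": 40
}}

```text
time_s: 3.9
tool_pos: [0.5241, -0.0893, 0.0961]
tool_rot: [180.0, -0.0, 14.5]
force: [2.9, 0.6, -7.8]
grip_width: 0.0267
grasp_force: 40.0
```

Run:
```python
from h import *
p,d=env.read_camera('scene');cv2.imwrite('pics/s2.png',cv2.resize(p[120:280,200:400,::-1],(750,600)))
o=env.get_obs();print(o['tool_pos'],o['force'],o['grip_width'],o['tool_rot'])
```

```text
[ 0.52408508 -0.08933938  0.09586776] [ 4.84891724  0.18851949 -7.18038567] 0.026956249342598673 [ 1.79980245e+02 -3.88833839e-02  1.45321255e+01]
```

View pics/s2.png

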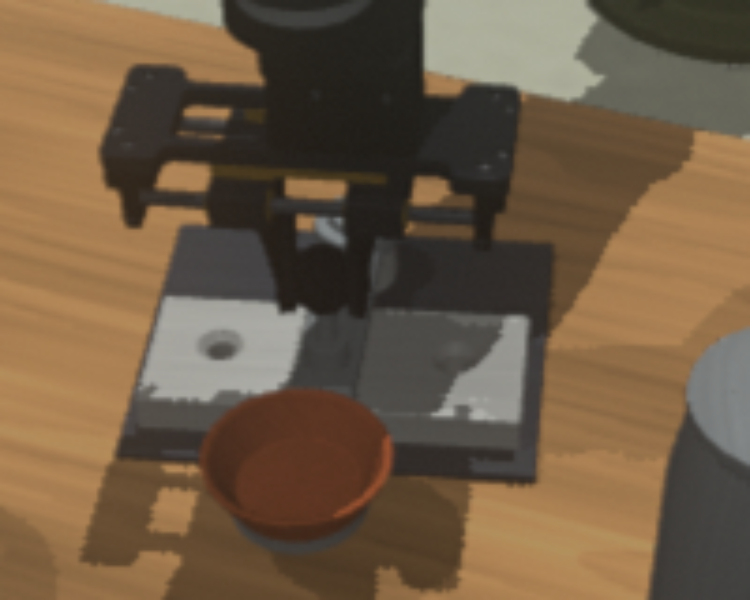

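The knob is up 23 mm with about 7.5 N on the spring, so the pin is clear. Now the swing towards +y.

>>> {"op": "drive_tool", "data": {
  "moves": [-0.005,-0.168,0,-0.35,10,-0.02,-0.335,0,-0.7,10,-0.046,-0.501,0,-1.05,10,-0.08,-0.665,0,-1.4,10,-0.127,-0.827,0,-1.75,10]
}}

```text
time_s: 4.58
tool_pos: [0.5108, -0.0584, 0.0956]
tool_rot: [180.0, -0.0, 32.2]
force: [4.9, 0.8, -7.4]
grip_width: 0.0267
grasp_force: 40.0
```

>>> {"op": "drive_tool", "data": {
  "moves": [-0.005,-0.168,0,-0.35,10,-0.02,-0.335,0,-0.7,10,-0.046,-0.501,0,-1.05,10,-0.08,-0.665,0,-1.4,10,-0.127,-0.827,0,-1.75,10]
}}

```text
time_s: 5.2
tool_pos: [0.4888, -0.0332, 0.0956]
tool_rot: [180.0, 0.0, 49.7]
force: [4.5, 0.9, -7.7]
grip_width: 0.0267
grasp_force: 40.0
```

>>> {"op": "drive_tool", "data": {
  "moves": [0,0,0,0,10,0,0,0,0,10]
}}

```text
time_s: 5.45
tool_pos: [0.4889, -0.0334, 0.0957]
tool_rot: [180.0, 0.0, 49.5]
force: [4.0, 1.0, -8.4]
grip_width: 0.0267
grasp_force: 40.0
```

Run:
```python
from h import *
p,d=env.read_camera('top');cv2.imwrite('pics/t3.png',cv2.resize(p[200:400,220:460,::-1],(720,600)))
o=env.get_obs();print(o['tool_pos'],o['force'],o['grip_width'],o['tool_rot'])
P0=np.array([.5241,-.0893]);a=np.radians(14.8);pv=P0-.11*np.array([np.cos(a),np.sin(a)])
v=o['tool_pos'][:2]-pv;print('radius',np.hypot(*v),'angle',np.degrees(np.arctan2(v[1],v[0]))-14.8)
m=(p[...,0]>110)&(p[...,1]<0.6*p[...,0])&(p[...,2]<0.45*p[...,0]);m[:200]=0;m[:,:220]=0;m[:,460:]=0;m[400:]=0
k,_,st,c=cv2.connectedComponentsWithStats(m.astype(np.uint8));i=1+st[1:,4].argmax();print(st[i],c[i],ray('top',c[i],.07))
```

```text
[ 0.48893061 -0.03335788  0.09569708] [ 4.26229504  0.57356437 -7.69186493] 0.026910883681023044 [1.79988640e+02 1.69018183e-03 4.95022194e+01]
radius 0.11013480942667628 angle 34.93606856751856
[304 276  10  18  65] [308.30769231 283.70769231] [0.54867706 0.01889799 0.07      ]
```

View pics/t3.png

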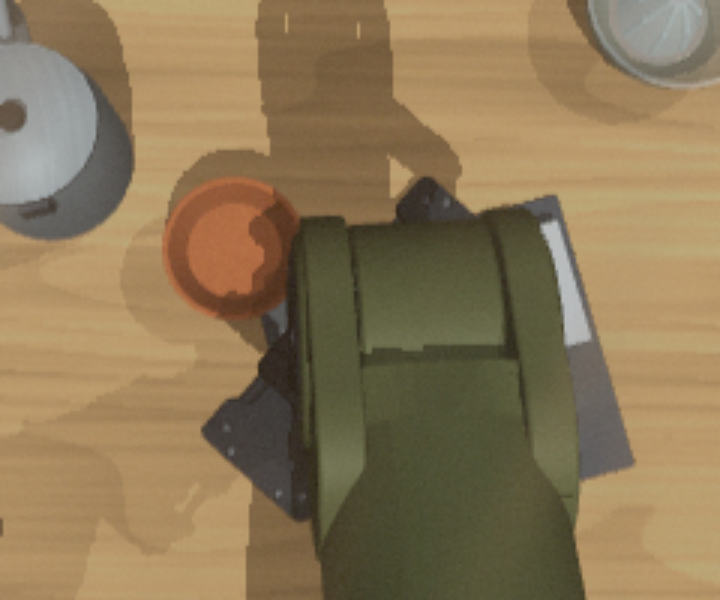

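The top view shows the dish swung round to about (300,283) in full-image pixels, towards the pitcher and well clear of it. The measured swing is 34.9°. I'm lowering the knob and letting go.

>>> {"op": "drive_tool", "data": {
  "moves": [0,0,0.15,0,10,0,0,0.3,0,10,0,0,0.45,0,10,0,0,0.5,0,10,0,0,0.5,0,10]
}}

```text
time_s: 6.12
tool_pos: [0.4887, -0.0332, 0.0756]
tool_rot: [-180.0, 0.0, 49.6]
force: [3.4, 0.7, -5.8]
grip_width: 0.0267
grasp_force: 40.0
```

>>> {"op": "drive_tool", "data": {
  "moves": [0,0,0,0,34,0,0,0,0,50,0,0,0,0,65,0,0,0,0,75,0,0,0,0,75]
}}

```text
time_s: 6.75
tool_pos: [0.4887, -0.0332, 0.0758]
tool_rot: [180.0, 0.0, 49.5]
force: [0.1, -0.3, -0.2]
grip_width: 0.0662
grasp_force: 0.0
```

>>> {"op": "drive_tool", "data": {
  "moves": [0,0,-0.3,0,75,0,0,-1.0,0,75,0,0,-2.0,0,75,0,0,-3.0,0,75,0,0,-4.0,0,75]
}}

```text
time_s: 7.38
tool_pos: [0.4887, -0.0329, 0.238]
tool_rot: [179.9, -0.0, 49.6]
force: [-0.1, -0.1, 0.9]
grip_width: 0.0755
grasp_force: 0.0
```

>>> {"op": "drive_tool", "data": {
  "moves": [-0.8,0.8,0,0,75,-1.6,1.6,0,0,75,-1.6,2.6,0,0,75,-1.6,3.6,0,0,75,-1.6,4.6,0,0,75]
}}

```text
time_s: 8.0
tool_pos: [0.5882, -0.2023, 0.2367]
tool_rot: [180.0, -0.0, 49.5]
force: [0.7, 0.9, 0.2]
grip_width: 0.0749
grasp_force: 0.0
```

Run:
```python
from h import *
o=env.get_obs();print(o['time_s'],o['tool_pos'],o['force'],o['grip_width'],o['tool_rot'])
s,ds=env.read_camera('scene');p,d=env.read_camera('top')
cv2.imwrite('pics/f4.png',np.hstack([cv2.resize(p[200:400,270:450,::-1],(400,444)),cv2.resize(s[140:300,220:364,::-1],(400,444))]))
L=[.4889,-.0334]
for z in (.102,.116):print(z,proj('top',[*L,z]),proj('scene',[*L,z]))
u=proj('top',[*L,.102]).round().astype(int);b=d[u[1]-6:u[1]+7,u[0]-6:u[0]+7]
z=[dpt('top',(u[0]+i-6,u[1]+j-6),b[j,i])[2] for j in range(13) for i in range(13)];print('max z near knob',np.sort(z)[-60::10])
```

```text
8.0 [ 0.58820615 -0.20225873  0.23673781] [0.66127062 0.93079758 0.20276343] 0.07488098271851754 [ 1.79950804e+02 -1.73588246e-02  4.95259245e+01]
0.102 [335.94792701 314.86277961] [319.58044776 192.49187478]
0.116 [336.47543615 314.73740029] [319.56841123 186.84389776]
max z near knob [0.10242937 0.10281339 0.10308498 0.10341237 0.1039184  0.10478916]
```

View pics/f4.png

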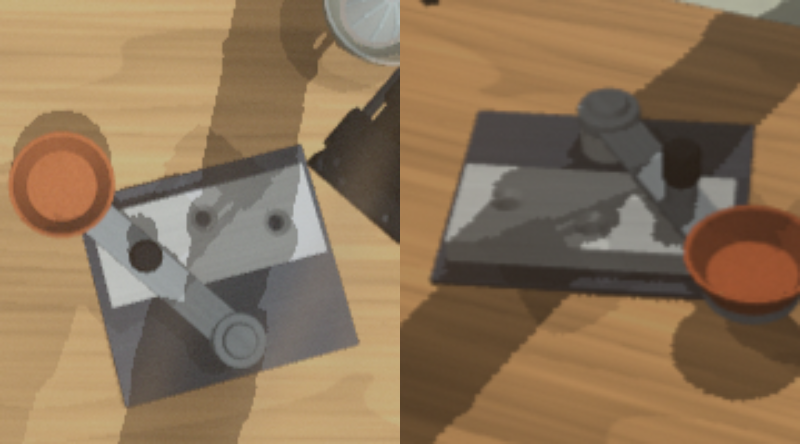

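The pictures show the arm over the left hole, with the middle and right holes empty. The knob top is at z≈0.103, the same as at the start; resting on the plate it would be about 14 mm higher. The pin is home and the gripper is clear.

```bash
python3 -c "
from cell import env
print(env.sign_off())"
```

```text
the job is handed in; nothing more can be done
None
```

I pulled the plunger, swung the arm 35° to the left hole on the pitcher's side, and the pin snapped home there. The gripper let go at about 7 s and is clear, the pitcher and juicer were not touched, and the job is handed in.

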